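# Change the stone on the sharpening base

### The job

Swap the two sharpening stones over, so that the fine one sits on the sharpening base between its end stops and the coarse one on the slatted rest between its end rails, each flat, straight and centred; the cork mat is free for parking. Clear away what lies on them first: the flattening block goes, grip up, into the long bay of the steel tray and the little rubbing stone, same face down as now, into the short bay, both in line with the tray. Set everything down without letting it drop, and leave both knives where they lie.

Things in the scene. Friction and masses are not known exactly. Their poses are not given: they have to be found in the camera images.
- coarse: Coarse bench stone: plain mid-grey block with a darker rubbed patch on top, 180 long (x) x 60 wide (y) x 32 high mm, about 0.7 kg. Origin: centre of its underside. At the start it lies on the sharpening base with the flattening block on it.
- fine: Fine bench stone: pale grey block, 150 long (x) x 50 wide (y) x 20 high mm, about 0.33 kg. Origin: centre of its underside. At the start it lies on the slatted rest with the rubbing stone on it.
- flattener: Flattening block, about 0.2 kg: dark grooved slab 100 (x) x 50 (y) x 16 high mm with a grey grip bar 76 (x) x 26 (y) x 18 high mm along the middle of its top (34 mm high in all; take it across the 26 mm of the bar). Origin: centre of its underside. At the start it lies on top of the coarse stone, turned by up to 0.3 rad from it.
- rubstone: Little rubbing stone, pale grey block 50 long (x) x 30 wide (y) x 28 high mm, about 0.085 kg. Origin: centre of its underside. At the start it lies on top of the fine stone, turned by up to 0.4 rad from it.
- base: Sharpening base, fixed to the bench: aluminium plate 250 (x) x 80 (y) mm, its flat top 20 mm above the origin (origin: bench level, centre). Two black rubber end stops across it, 60 mm wide in y, stand 12 mm above the plate; the clear length between them, centred on the origin, is 205 mm along x. A small knob sticks out at its +x end.
- rest: Slatted wooden rest, fixed to the bench: 240 (x) x 88 (y) mm, two runners with six cross slats whose tops lie 22 mm above the origin (origin: bench level, centre). An end rail at each end stands 10 mm above the slats; the clear length between the rails, centred on the origin, is 216 mm along x.
- tray: Steel tray with dark floor, fixed to the bench: 210 (x) x 90 (y) mm outside, floor 5 mm above the origin (origin: bench level, centre), walls 4 mm thick with their tops 14 mm above the origin. A cross wall at x = -27 mm parts it into a long bay (from x = -25 to +101 mm, centre x = +38 mm) and a short bay (from x = -101 to -29 mm, centre x = -65 mm); both bays are 82 mm wide in y, centred on y = 0.
- mat: Cork mat, fixed flat on the bench, empty: 220 (x) x 96 (y) mm, top 4 mm above the origin (origin: bench level, centre). Free spot for parking a stone.
- paring_knife: Short knife with dark wooden handle, lying on its side among the places, to be left alone: handle 100 x 26 x 18 mm, blade 85 mm along +x. Origin: under the middle of the handle.
- chef_knife: Large knife with black handle, lying on its side beyond the places, to be left alone: handle 120 x 26 x 18 mm, blade 200 mm along +x. Origin: under the middle of the handle.

How it is judged:
At the end, for the whole second after the job is handed in: Fine stone flat on the base between the stops, coarse stone flat on the rest between the rails (each 15 mm, 0.17 rad; 28 mm along the base); flattener (0.4 rad) and rubbing stone (0.7 rad) flat on the floors of the tray's long and short bays; all at rest (x of coarse in the frame of rest between -0.016 and 0.016 m and y of coarse in the frame of rest between -0.015 and 0.015 m and z of coarse in the frame of rest between 0.018 and 0.026 m and angle between the x axis of coarse and the x axis of rest, either way round below 0.17 rad and angle between each of coarse, fine, flattener, rubstone's own z axis and vertical below 0.06 rad and x of fine in the frame of base between -0.028 and 0.028 m and y of fine in the frame of base between -0.015 and 0.015 m and z of fine in the frame of base between 0.016 and 0.024 m and angle between the x axis of fine and the x axis of base, either way round below 0.17 rad and x of flattener in the frame of tray between 0.018 and 0.058 m and y of flattener in the frame of tray between -0.02 and 0.02 m and z of flattener in the frame of tray between 0.001 and 0.009 m and angle between the x axis of flattener and the x axis of tray, either way round below 0.4 rad and x of rubstone in the frame of tray between -0.085 and -0.045 m and y of rubstone in the frame of tray between -0.03 and 0.03 m and z of rubstone in the frame of tray between 0.001 and 0.009 m and angle between the x axis of rubstone and the x axis of tray, either way round below 0.7 rad and linear speed of each of coarse, fine, flattener, rubstone below 0.02 m/s and angular speed of each of coarse, fine, flattener, rubstone below 0.2 rad/s); the robot touches nothing.
It fails at once if the coarse stone is let fall (from more than about 2 cm) (linear speed of coarse above 0.6 m/s and contact force between the fingers and coarse below 0.2 N).
It fails at once if the fine stone is let fall (from more than about 2 cm) (linear speed of fine above 0.6 m/s and contact force between the fingers and fine below 0.2 N).
It fails at once if the flattening block is let fall (from more than about 2 cm) (linear speed of flattener above 0.6 m/s and contact force between the fingers and flattener below 0.2 N).
It fails at once if the rubbing stone is let fall (from more than about 2 cm) (linear speed of rubstone above 0.6 m/s and contact force between the fingers and rubstone below 0.2 N).
It fails at once if a knife is shifted by more than 15 mm (distance of any of paring_knife, chef_knife from where it was at the start of the episode above 0.015 m).
It also fails if it takes over 138 s, if anything falls off the work surface, if the arm or the gripper's body presses on something with over 40 N, if the wrist force passes 120 N, or if a joint passes its speed limit or range.

### The arm

A 6-joint arm with a two-finger parallel gripper is mounted at the origin on the work surface. World frame = base frame: x ahead of the robot, y to its left, z up, the work surface at z = 0. Lengths are in m, angles in rad, forces in N, time in s.
With the tool pointing down it reaches from about 0.375 to 0.9 m from the base axis. Payload 3.1 kg.
Tool frame: the origin (TCP) lies between the finger pads; the fingertips stand manip.finger_overhang ahead of it and the grasp point (between the pads) lies 5 mm behind it (manip.finger_overhang is the distance from the TCP to the fingertips, in m); z points along the fingers, y is the line along which they close (so a half turn about z gives the same grasp; the last joint's range is limited). The gripper opens to 85 mm and grips with 20 to 120 N. Pads are 22 mm wide; open, the fingers measure 114 mm over their backs; the gripper's body (76 mm by 85 mm) begins 54 mm behind the grasp point. The pads swing forward as they close: fully open they stand 13 mm farther back than shut.
Start: joints at [0.959, 0.527, 1.433, -0, 1.181, -0.178], TCP at [0.263, 0.567, 0.245] pointing down, gripper open.
Joint ranges: [-3.08, 3.08], [-0.75, 2.2], [0.22, 2.44], [-1.43, 4.57], [0, 2.65], [-2.85, 2.85]. Speed limits (rad/s): [2.79, 2.79, 3.14, 3.14, 3.14, 3.14].

### API

Orientations are given as a unit quaternion [x, y, z, w].
In Python, from station import manip gives the robot as it stands.
- The arm moves only by the tool drive_tool, never from a script. Its argument "plan" is a list of rows, each a list of 7 numbers: the shift along the tool's x, y, z in m, then the turn, a rotation vector about the tool's x, y, z in degrees, then the opening, from -1 (shut) to 1 (fully open). In form: [[x, y, z, wx, wy, wz, gripper], ...]. A call has 1 to 10 rows; each row shifts and turns the commanded pose from where the row before left it, along the tool's axes as they then stand; what a row does not reach is not made up. A row lasts 1/10 s, in which the tool goes at most 50 mm and 8.59 degrees, less where a joint would pass 70% of its speed; a pose out of reach is approached as far as the arm can. A call is refused whole if a number of a shift passes 0.05 or a number of a turn 8.59, either way. A call with a gripper value outside its range is refused whole. The fingers move at their own pace and stop on an object; "newtons" is the grip in N (left out, the last holds). Time passes only in rows, so rows that do not move let the fingers close. It gives the time, the measured TCP pose, the force, the opening and the grip force at its end, in the units of the state.
- manip.sense(): the state, without advancing time (a new reading comes with each control period).
- manip.snapshot(name): name is "scene" or "top"; returns a dict with "image" (384x512x3 uint8, red, green, blue), "z_map" (384x512 float32, m along the optical axis (not along the pixel's ray), 0 where there is no reading), "fov_y" (degrees; the focal length in pixels is half the picture's height over the tangent of half this angle, whatever the lens; pixels are square), "cx", "cy" (the principal point, pixels), "k1" (the pictures are not rectified: a ray, as slopes to the right and down, at radius r is drawn at 1 + k1 r^2 times it, then the intrinsics apply), "extrinsics" (4x4, takes a point from camera to world coordinates). Camera axes: x right, y up, looking along -z (the intrinsics and any distortion apply to the point x, -y, -z); pixel columns grow to the right and rows downward; lengths in m; the calibration is good to about 2 mm. A picture is of the moment at which its call begins.
- manip.sign_off(): hands the job in; it is judged then, once.
The state is a dict: "t": time; "q": joint angles; "qd": joint speeds; "tau": joint torques, N m; "tcp_pos": TCP position; "tool_rot": TCP orientation; "force": force on the tool from outside, world axes, zero at the start; "ft_torque": the same for the moment, N m; "finger_gap": opening from 0.0 (shut) to 1.0 (fully open); "gripper_force": force on a finger pad.
Only numpy, scipy, OpenCV 4.12 (cv2) and the standard library are available. Lean on these libraries where they do the work, as an engineer would, in place of code of your own. Each camera call takes 0.05 s, during which the arm holds its last target. There are 200 camera calls.

## Working session

There is one attempt and no reset: what is moved stays moved. The work goes in short steps, Python scripts to look and compute and a tool call to move; the robot and the scene stay as the last step left them, time stands still between calls to the robot, and variables do not carry over. Pictures are saved under pics/ and viewed, at most 14 in all, crops included, and the job is handed in when it is done.

Besides the shell and the picture viewer there is one more tool, called after "Emit:" as name([rows], argument=value, ...), one row to a line, values as JSON. drive_tool: Moves the arm, as the interface text tells. Its arguments: {"type":"object","properties":{"plan":{"type":"array"},"newtons":{"type":"number"}},"required":["plan"]}

```bash
ls; mkdir -p pics; python3 - <<'E'
from station import manip
import cv2,numpy as np
print(manip.finger_overhang, manip.sense())
for n in("scene","top"):
    s=manip.snapshot(n); cv2.imwrite(f"pics/{n}0.png",s["image"][:,:,::-1]); np.save(f"{n}0.npy",s,allow_pickle=True)
    print(n,s["fov_y"],s["cx"],s["cy"],s["k1"],s["extrinsics"],(s["z_map"]>0).mean())
E
```

```text
pics
0.014 {'t': 0.0, 'q': array([ 9.58508799e-01,  5.28453666e-01,  1.43385656e+00,  1.20453912e-05,
        1.18136393e+00, -1.78532054e-01]), 'qd': array([ 0.00108084,  0.0002883 ,  0.00077359, -0.00051226, -0.00102415,
        0.00048174]), 'tau': array([-7.97152961e-05, -4.42345583e+01, -1.78026134e+01, -4.39754504e-04,
        8.53545440e-03, -6.73847538e-07]), 'tcp_pos': array([0.26228423, 0.56658506, 0.24435579]), 'tool_rot': array([ 2.15183678e-01,  9.76573040e-01, -9.58297760e-04, -4.06021745e-04]), 'force': array([-0.18488773,  0.24470224,  1.08973752]), 'ft_torque': array([-0.02565103, -0.04291805,  0.02280136]), 'gripper_force': 0.0, 'finger_gap': 0.9967640794166223}
scene 53.07305390198571 252.9715422238046 193.66774336324585 -0.07178701538440146 [[-0.49399386 -0.69639552  0.52057982  1.08846785]
 [ 0.86934877 -0.38580382  0.30884968  0.25523554]
 [-0.01423985  0.60513527  0.79599531  0.77844218]
 [ 0.          0.          0.          1.        ]] 0.9960835774739584
top 42.09837858101332 257.7558866500799 192.26603721758903 -0.05011193961252985 [[-0.00949117  0.99878104 -0.04843916  0.56810325]
 [-0.99981299 -0.00866244  0.01728995  0.02021512]
 [ 0.01684927  0.04859421  0.99867648  1.33177781]
 [ 0.          0.          0.          1.        ]] 0.9961039225260416
```

View pics/top0.png

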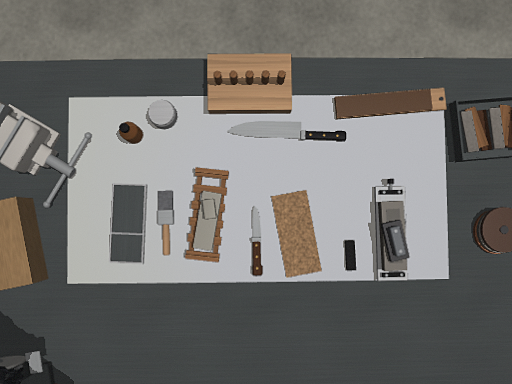

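View pics/scene0.png

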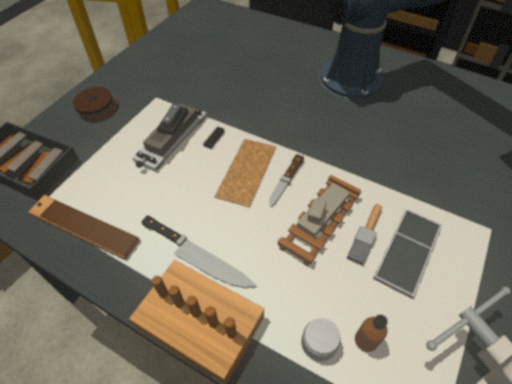

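```bash
cat > h.py <<'E'
import numpy as np,cv2
from station import manip
def xyz(s):
    h,w=s["z_map"].shape; f=h/2/np.tan(np.radians(s["fov_y"])/2)
    K=np.array([[f,0,s["cx"]],[0,f,s["cy"]],[0,0,1]])
    u,v=np.meshgrid(np.arange(w),np.arange(h))
    p=cv2.undistortPoints(np.stack([u,v],-1).reshape(-1,1,2).astype(float),K,np.array([s["k1"],0,0,0,0.])).reshape(h,w,2)
    z=s["z_map"]; c=np.stack([p[...,0]*z,-p[...,1]*z,-z],-1)
    E=s["extrinsics"]; return c@E[:3,:3].T+E[:3,3]
def rect(P,m,big=True):
    m=m.astype(np.uint8)
    if big:
        n,l,st,_=cv2.connectedComponentsWithStats(m); m=(l==1+np.argmax(st[1:,4]))
    q=P[m>0]; (c,sz,a)=cv2.minAreaRect(q[:,:2].astype(np.float32)*1000)
    if sz[0]<sz[1]: a+=90; sz=sz[::-1]
    a=(a+90)%180-90
    return dict(c=np.round(c,1),mean=np.round(q.mean(0)*1000,1),size=np.round(sz,1),ang=round(a,1),n=int((m>0).sum()))
E
python3 - <<'E'
from h import *
for n in("scene","top"):
    s=np.load(n+"0.npy",allow_pickle=True).item(); P=xyz(s); x,y,z=np.moveaxis(P,-1,0)
    hsv=cv2.cvtColor(s["image"],cv2.COLOR_RGB2HSV)
    print(n)
    sat=hsv[...,1].astype(int); val=hsv[...,2].astype(int)
    R=(y<-.25)&(y>-.42)&(x>.33)&(x<.65)
    T=(y>.28)&(y<.43)&(x>.3)&(x<.65); S=(y>.08)&(y<.22)&(x>.33)&(x<.65); M=(y<-.03)&(y>-.2)&(x>.3)&(x<.65)
    if n=="top": print("table z",np.median(z[(x>.7)&(x<.75)&(abs(y)<.3)]))
    for k,m in dict(grip=R&(z>.079),flat=R&(z>.061),coarse=R&(z>.046),stops=R&(z>.026)&(z<.046),base=R&(z>.012),
        rub=S&(z>.058),fine=S&(z>.037),rest=S&(z>.015),rails=S&(z>.028)&(z<.036),tray=T&(z>.003)&(val<150),
        mat=M&(sat>80)&(z<.012)&(hsv[...,0]<25)).items():
        print(k,rect(P,m,k!="stops"and k!="rails") if m.sum()>5 else m.sum())
s=np.load("top0.npy",allow_pickle=True).item()
cv2.imwrite("pics/c0.png",cv2.resize(s["image"][150:300,90:430,::-1],None,fx=2.35,fy=2.35,interpolation=cv2.INTER_CUBIC))
E
```

```text
scene
grip {'c': array([ 504.3, -346.6]), 'mean': array([ 505.1, -344.9,   84.3]), 'size': array([77. , 26.5]), 'ang': 12.0, 'n': 195}
flat {'c': array([ 503.4, -347. ]), 'mean': array([ 510.5, -339.4,   74.4]), 'size': array([102.3,  51.2]), 'ang': 12.1, 'n': 488}
coarse {'c': array([ 515.5, -346.8]), 'mean': array([ 525.5, -338.7,   62. ]), 'size': array([182.7,  64.4]), 'ang': 2.0, 'n': 1077}
stops {'c': array([ 526.5, -343.9]), 'mean': array([ 558.1, -331.4,   34.4]), 'size': array([245.1,  65.6]), 'ang': -2.0, 'n': 441}
base {'c': array([ 522.8, -349.3]), 'mean': array([ 541.6, -334.1,   44. ]), 'size': array([252.5,  83.9]), 'ang': -0.9, 'n': 2135}
rub {'c': array([589.4, 125. ]), 'mean': array([592.4, 125.8,  68.5]), 'size': array([52.4, 30.3]), 'ang': 7.0, 'n': 277}
fine {'c': array([558.4, 132.8]), 'mean': array([567.8, 133.7,  48.4]), 'size': array([153.1,  51. ]), 'ang': -10.5, 'n': 1160}
rest {'c': array([553.1, 136.9]), 'mean': array([563.1, 138.3,  36.3]), 'size': array([201.2,  89.5]), 'ang': -6.9, 'n': 2288}
rails {'c': array([545.3, 140.7]), 'mean': array([509. , 146
[... 1071 characters left out ...]
  68.9]), 'size': array([49.5, 29.7]), 'ang': 7.0, 'n': 236}
fine {'c': array([559.1, 130.9]), 'mean': array([558.8, 130.3,  47.5]), 'size': array([149.9,  50. ]), 'ang': -10.3, 'n': 1086}
rest {'c': array([567.2, 133.4]), 'mean': array([567.9, 130.2,  37.6]), 'size': array([171.9,  88.3]), 'ang': -6.8, 'n': 1770}
rails {'c': array([547.7, 140.7]), 'mean': array([484.8, 139.7,  31.8]), 'size': array([189.5,  86.1]), 'ang': -3.0, 'n': 184}
tray {'c': array([550.5, 342.2]), 'mean': array([549.5, 341.5,   6.5]), 'size': array([200.7,  92. ]), 'ang': -2.5, 'n': 1689}
mat {'c': array([ 522.9, -103.1]), 'mean': array([ 522.6, -103.2,    3.7]), 'size': array([218.1,  94.3]), 'ang': 10.1, 'n': 2870}
```

View pics/c0.png

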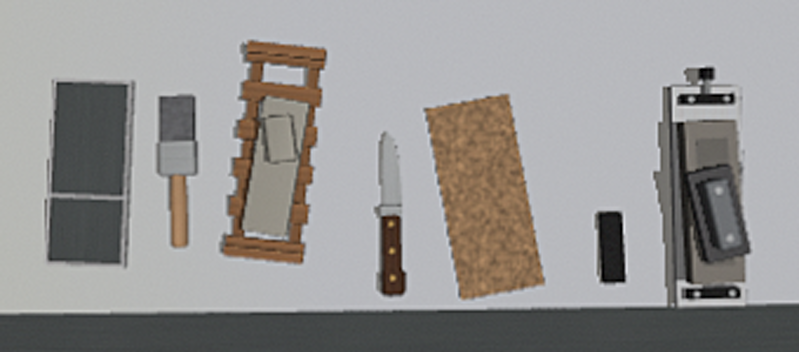

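```bash
cat >> h.py <<'E'
def go(x,y,z,th,s=None):
    """needed turn (deg about tool z) then shift in tool axes after turning, so tool y is th+90 deg"""
    s=s or manip.sense(); from scipy.spatial.transform import Rotation as R
    r=R.from_quat(s["tool_rot"]); M=r.as_matrix(); yaw=np.degrees(np.arctan2(M[1,1],M[0,1]))
    d=(90+th-yaw+180)%360-180
    r2=R.from_euler("z",d,degrees=True)*r
    print("yaw",round(yaw,2),"tilt",np.round(M[:2,2],4),"wz",round(-d,2),"shift mm",np.round(r2.inv().apply(np.array([x,y,z])-s["tcp_pos"]*1000/1),1) if False else np.round(r2.inv().apply(np.array([x,y,z])-s["tcp_pos"])*1000,1), "t",round(s["t"],2),"gap",round(s["finger_gap"],3))
E
python3 - <<'E'
from h import *
for n in("scene","top"):
    s=np.load(n+"0.npy",allow_pickle=True).item(); P=xyz(s); x,y,z=np.moveaxis(P,-1,0)
    hsv=cv2.cvtColor(s["image"],cv2.COLOR_RGB2HSV); sat=hsv[...,1].astype(int); val=hsv[...,2].astype(int)
    R=(y<-.25)&(y>-.42)&(x>.33)&(x<.652); T=(y>.28)&(y<.43)&(x>.3)&(x<.68); S=(y>.07)&(y<.24)&(x>.3)&(x<.7)
    print(n)
    for k,m in dict(base=R&(z>.016)&(z<.024),stopA=R&(z>.028)&(z<.037)&(x>.6),stopB=R&(z>.028)&(z<.037)&(x<.44),
      rest=S&(z>.017)&(sat>90),railA=S&(z>.028)&(z<.036)&(x>.62),railB=S&(z>.028)&(z<.036)&(x<.47),tray=T&(z>.009),floor=T&(z>.003)&(z<.0075)&(val<110)).items():
        print(k,rect(P,m,k in("stopA","stopB","railA","railB","floor")))
go(.3,.3,.2,0)
E
```

```text
scene
base {'c': array([ 529.6, -321.5]), 'mean': array([ 560. , -329.5,   20. ]), 'size': array([258.4,  90.3]), 'ang': -17.6, 'n': 496}
stopA {'c': array([ 636.7, -349.5]), 'mean': array([ 630.3, -349.3,   31.6]), 'size': array([61.6, 30.5]), 'ang': -89.8, 'n': 105}
stopB {'c': array([ 418.3, -322.3]), 'mean': array([ 419.6, -323.9,   31.3]), 'size': array([36.1, 13.7]), 'ang': 25.7, 'n': 23}
rest {'c': array([579.1, 162. ]), 'mean': array([594.5, 139.8,  24.7]), 'size': array([240. , 139.6]), 'ang': -7.0, 'n': 1182}
railA {'c': array([688.1, 120.5]), 'mean': array([688.7, 121.6,  31.2]), 'size': array([88.8, 13.2]), 'ang': 83.3, 'n': 215}
railB {'c': array([461.3, 148.4]), 'mean': array([461.6, 148. ,  31.6]), 'size': array([88.6, 13.9]), 'ang': 84.8, 'n': 155}
tray {'c': array([553.3, 346.1]), 'mean': array([553.7, 346.2,  12.9]), 'size': array([213.4,  90. ]), 'ang': -3.0, 'n': 584}
floor {'c': array([586.7, 345.3]), 'mean': array([588. , 345.6,   4.9]), 'size': array([122.1,  79.7]), 'ang': -2.4, 'n': 1468}
top
base {'c': array([ 522.9, -324.2]), 'mean': array([ 533.9, -341.3, 
[... 344 characters left out ...]
9.2, 161.5]), 'mean': array([581. , 134.9,  23.8]), 'size': array([237.4, 146.8]), 'ang': -6.9, 'n': 1097}
railA {'c': array([687.9, 118.3]), 'mean': array([687.8, 118.5,  31.5]), 'size': array([86.9, 12. ]), 'ang': 83.5, 'n': 137}
railB {'c': array([461.5, 145.3]), 'mean': array([461.4, 144.4,  31.3]), 'size': array([86.6, 12.2]), 'ang': 83.7, 'n': 139}
tray {'c': array([533.3, 342.2]), 'mean': array([551.9, 343. ,  12.8]), 'size': array([252.5,  95.9]), 'ang': -0.9, 'n': 469}
floor {'c': array([592.3, 342.9]), 'mean': array([592.6, 342.8,   4.9]), 'size': array([125. ,  80.2]), 'ang': -2.7, 'n': 748}
yaw 65.15 tilt [-0.0011 -0.0016] wz -24.85 shift mm [ -37.7 -266.5   44.9] t 0.1 gap 1.003
```

Emit:
drive_tool([
  [0,0,0,0,0,-7.53,0.2],
  [0,0,0,0,0,-7.53,0.2],
  [0,0,0,0,0,-7.53,0.2],
  [0,0,0,0,0,-7.53,0.2],
  [0,0,0,0,0,-7.53,0.2],
  [-0.047,-0.011,0,0,0,0,0.2],
  [-0.047,-0.011,0,0,0,0,0.2],
  [-0.047,-0.011,0,0,0,0,0.2],
  [-0.047,-0.011,0,0,0,0,0.2],
  [-0.047,-0.011,0,0,0,0,0.2],
], newtons=40)

```text
t: 1.1
tcp_pos: [0.5055, 0.5651, 0.2446]
tool_rot: [-0.111, 0.994, -0.0, -0.001]
force: [-0.4, 1.0, -0.9]
finger_gap: 0.598
gripper_force: 0.0
```

```bash
python3 -c "
from h import *
go(.5035,-.349,.2,12.8)"
```

```text
yaw 102.8 tilt [-0.0011 -0.0007] wz -0.0 shift mm [ 204.4 -890.9   45.3] t 1.1 gap 0.598
```

Emit:
drive_tool([
  [0.0102,-0.0445,0.0022,0,0,0,0.2],
  [0.0102,-0.0445,0.0022,0,0,0,0.2],
  [0.0102,-0.0445,0.0022,0,0,0,0.2],
  [0.0102,-0.0445,0.0022,0,0,0,0.2],
  [0.0102,-0.0445,0.0022,0,0,0,0.2],
  [0.0102,-0.0445,0.0022,0,0,0,0.2],
  [0.0102,-0.0445,0.0022,0,0,0,0.2],
  [0.0102,-0.0445,0.0022,0,0,0,0.2],
  [0.0102,-0.0445,0.0022,0,0,0,0.2],
  [0.0102,-0.0445,0.0022,0,0,0,0.2],
])

```text
t: 2.1
tcp_pos: [0.5026, 0.1073, 0.223]
tool_rot: [-0.112, 0.994, 0.0, -0.0]
force: [0.8, 0.0, 0.3]
finger_gap: 0.6
gripper_force: 0.0
```

Emit:
drive_tool([
  [0.0102,-0.0445,0.0022,0,0,0,0.2],
  [0.0102,-0.0445,0.0022,0,0,0,0.2],
  [0.0102,-0.0445,0.0022,0,0,0,0.2],
  [0.0102,-0.0445,0.0022,0,0,0,0.2],
  [0.0102,-0.0445,0.0022,0,0,0,0.2],
  [0.0102,-0.0445,0.0022,0,0,0,0.2],
  [0.0102,-0.0445,0.0022,0,0,0,0.2],
  [0.0102,-0.0445,0.0022,0,0,0,0.2],
  [0.0102,-0.0445,0.0022,0,0,0,0.2],
  [0,0,0,0,0,0,0.2],
])

```text
t: 3.1
tcp_pos: [0.5026, -0.3085, 0.2031]
tool_rot: [-0.109, 0.994, -0.002, 0.001]
force: [-0.2, 0.4, 0.5]
finger_gap: 0.6
gripper_force: 0.0
```

```bash
python3 -c "
from h import *
go(.5035,-.349,.086,12.8)
s=manip.snapshot('scene'); cv2.imwrite('pics/s1.png',cv2.resize(s['image'][40:240,60:310,::-1],None,fx=3,fy=3))"
```

```text
yaw 102.47 tilt [ 0.0021 -0.0041] wz -0.33 shift mm [  8.2 -39.2 117.3] t 3.1 gap 0.6
```

View pics/s1.png

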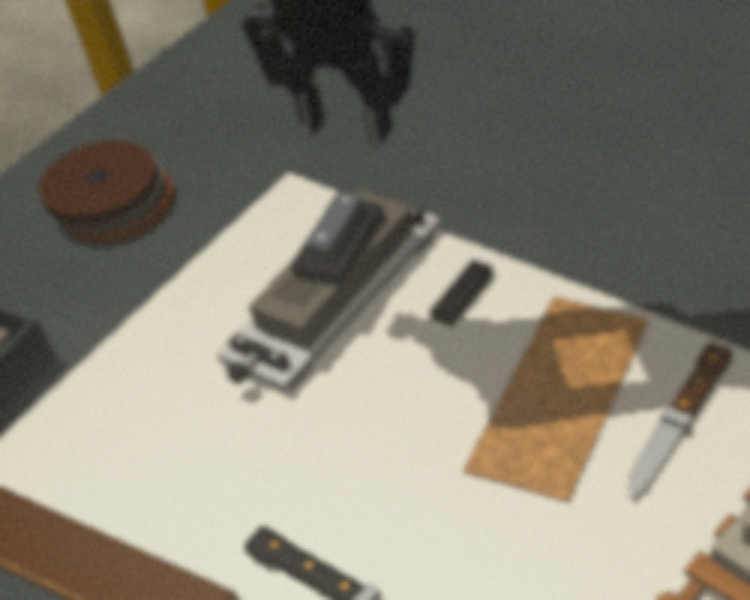

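Emit:
drive_tool([
  [0.004,-0.02,0,0,0,-0.3,0.2],
  [0.004,-0.019,0,0,0,0,0.2],
  [0,0,0.03,0,0,0,0.2],
  [0,0,0.03,0,0,0,0.2],
  [0,0,0.03,0,0,0,0.2],
  [0,0,0.015,0,0,0,0.2],
  [0,0,0.007,0,0,0,0.2],
  [0,0,0.003,0,0,0,0.2],
  [0,0,0,0,0,0,0.2],
  [0,0,0,0,0,0,0.2],
])

```text
t: 4.15
tcp_pos: [0.5039, -0.3423, 0.0898]
tool_rot: [-0.114, 0.993, -0.001, 0.001]
force: [-0.2, 0.6, 0.8]
finger_gap: 0.603
gripper_force: 0.0
```

```bash
python3 -c "
from h import *
go(.5035,-.349,.085,12.8)"
```

```text
yaw 103.11 tilt [ 0.0018 -0.0018] wz 0.31 shift mm [ 1.9 -6.4  4.8] t 4.15 gap 0.603
```

Emit:
drive_tool([
  [0.0015,-0.0065,0,0,0,0.3,0.2],
  [0,0,0.0045,0,0,0,0.2],
  [0,0,0,0,0,0,0.2],
  [0,0,0,0,0,0,-1],
  [0,0,0,0,0,0,-1],
  [0,0,0,0,0,0,-1],
  [0,0,0,0,0,0,-1],
  [0,0,0,0,0,0,-1],
  [0,0,0,0,0,0,-1],
], newtons=40)

```text
t: 5.05
tcp_pos: [0.5033, -0.3485, 0.0841]
tool_rot: [-0.111, 0.994, -0.0, 0.0]
force: [0.4, -0.4, 1.1]
finger_gap: 0.295
gripper_force: 40.0
```

```bash
python3 -c "
from h import *
go(.5035,-.349,.085,12.8)
print(manip.sense()['force'])"
```

```text
yaw 102.8 tilt [ 0.0001 -0.0003] wz 0.0 shift mm [-0.1 -0.6 -0.9] t 5.05 gap 0.295
[ 0.43373693 -0.38480246  1.05984602]
```

Emit:
drive_tool([
  [0,0,-0.01,0,0,0,-1],
  [0,0,-0.03,0,0,0,-1],
  [0,0,-0.04,0,0,0,-1],
  [0,0,-0.03,0,0,0,-1],
  [0,0,0,0,0,7.75,-1],
  [0,0,0,0,0,7.75,-1],
  [0,0,0,0,0,0,-1],
  [0,0,0,0,0,0,-1],
])

```text
t: 5.85
tcp_pos: [0.5029, -0.3479, 0.1939]
tool_rot: [0.022, 1.0, 0.0, -0.0]
force: [0.4, 0.4, -2.2]
finger_gap: 0.291
gripper_force: 39.8
```

```bash
python3 - <<'E'
from h import *
go(.5915,.3426,.19,-2.7)
s=manip.snapshot('scene');P=xyz(s); x,y,z=np.moveaxis(P,-1,0)
t=manip.snapshot('top');Q=xyz(t)
R=(y<-.25)&(y>-.42)&(x>.33)&(x<.65)
print(rect(P,R&(z>.046)&(z<.06))); 
for P in (P,Q):
    x,y,z=np.moveaxis(P,-1,0);R=(y<-.25)&(y>-.44)&(x>.33)&(x<.65)
    print([rect(P,R&(z>.046)&(z<.06)),rect(P,R&(z>.027)&(z<.037)&(x<.43))])
print(manip.sense()['gripper_force'])
E
```

```text
yaw 87.46 tilt [-0.0007  0.0008] wz 0.16 shift mm [-56.  693.9   4.4] t 5.85 gap 0.291
{'c': array([ 514.8, -346.8]), 'mean': array([ 519.3, -345.8,   51. ]), 'size': array([181.7,  64.4]), 'ang': 2.1, 'n': 999}
[{'c': array([ 514.8, -346.8]), 'mean': array([ 519.3, -345.8,   51. ]), 'size': array([181.7,  64.4]), 'ang': 2.1, 'n': 999}, {'c': array([ 412.2, -324.2]), 'mean': array([ 412.6, -325.4,   30.3]), 'size': array([25.5, 11.9]), 'ang': 34.5, 'n': 16}]
[{'c': array([ 515.7, -350.6]), 'mean': array([ 523.6, -344.9,   52.2]), 'size': array([178.3,  62.8]), 'ang': 1.5, 'n': 1196}, {'c': array([ 414.5, -350.5]), 'mean': array([ 414.5, -349.6,   31.8]), 'size': array([50.9, 11.2]), 'ang': 89.7, 'n': 90}]
39.81695473194122
```

Emit:
drive_tool([
  [0,0.02,0,0,0,0.16,-1],
  [-0.0037,0.044,0,0,0,0,-1],
  [-0.0037,0.044,0,0,0,0,-1],
  [-0.0037,0.044,0,0,0,0,-1],
  [-0.0037,0.044,0,0,0,0,-1],
  [-0.0037,0.044,0,0,0,0,-1],
  [-0.0037,0.044,0,0,0,0,-1],
  [-0.0037,0.044,0,0,0,0,-1],
  [-0.0037,0.044,0,0,0,0,-1],
  [-0.0037,0.044,0,0,0,0,-1],
])

```text
t: 6.95
tcp_pos: [0.5562, 0.0683, 0.1939]
tool_rot: [0.024, 1.0, 0.0, -0.0]
force: [0.5, -0.5, -2.2]
finger_gap: 0.291
gripper_force: 39.9
```

Emit:
drive_tool([
  [-0.0037,0.044,0,0,0,0,-1],
  [-0.0037,0.044,0,0,0,0,-1],
  [-0.0037,0.044,0,0,0,0,-1],
  [-0.0037,0.044,0,0,0,0,-1],
  [-0.0037,0.044,0,0,0,0,-1],
  [-0.0037,0.044,0,0,0,0,-1],
  [0,0.014,0,0,0,0,-1],
  [0,0,0,0,0,0,-1],
  [0,0,0,0,0,0,-1],
])

```text
t: 7.85
tcp_pos: [0.592, 0.3413, 0.1933]
tool_rot: [0.024, 1.0, -0.001, -0.001]
force: [-0.0, -0.1, -1.7]
finger_gap: 0.292
gripper_force: 40.0
```

```bash
python3 -c "
from h import *
go(.5915,.3426,.04,-2.7)"
```

```text
yaw 87.2 tilt [-0.0021 -0.0017] wz -0.1 shift mm [  0.3   1.5 153.3] t 7.85 gap 0.292
```

Emit:
drive_tool([
  [0,0.0015,0.03,0,0,0,-1],
  [0,0,0.04,0,0,0,-1],
  [0,0,0.04,0,0,0,-1],
  [0,0,0.03,0,0,0,-1],
  [0,0,0.008,0,0,0,-1],
  [0,0,0.003,0,0,0,-1],
  [0,0,0.002,0,0,0,-1],
  [0,0,0.0015,0,0,0,-1],
  [0,0,0,0,0,0,-1],
])

```text
t: 8.75
tcp_pos: [0.5943, 0.3437, 0.0412]
tool_rot: [0.025, 1.0, 0.001, 0.001]
force: [-0.1, 0.4, -2.4]
finger_gap: 0.295
gripper_force: 40.0
```

```bash
python3 - <<'E'
from h import *
go(.5915,.3426,.0371,-2.7)
for n in ("top","scene"):
    s=manip.snapshot(n);cv2.imwrite(f'pics/{n}2.png',s['image'][:,:,::-1])
E
```

```text
yaw 87.13 tilt [0.0026 0.0009] wz -0.17 shift mm [ 2.7 -1.3  4.1] t 8.75 gap 0.295
```

View pics/scene2.png

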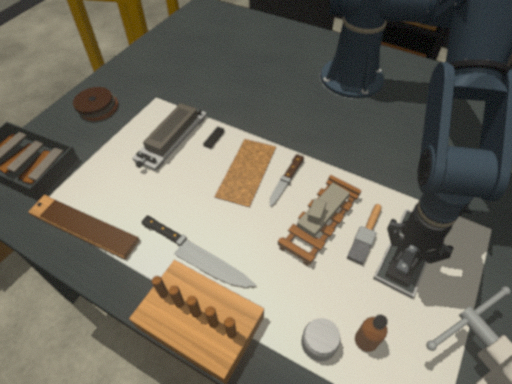

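Emit:
drive_tool([
  [0.002,-0.001,0.002,0,0,0,-1],
  [0,0,0.001,0,0,0,-1],
  [0,0,0.001,0,0,0,-1],
  [0,0,0.001,0,0,0,-1],
  [0,0,0,0,0,0,-1],
  [0,0,0,0,0,0,-1],
])

```text
t: 9.45
tcp_pos: [0.5909, 0.3426, 0.0371]
tool_rot: [0.025, 1.0, -0.0, -0.0]
force: [-4.4, -2.0, 11.7]
finger_gap: 0.292
gripper_force: 41.7
```

Emit:
drive_tool([
  [0,0,0,0,0,0,0.3],
  [0,0,0,0,0,0,0.3],
  [0,0,0,0,0,0,0.3],
  [0,0,0,0,0,0,0.3],
  [0,0,-0.02,0,0,0,0.3],
  [0,0,-0.04,0,0,0,0.3],
  [0,0,-0.04,0,0,0,0.3],
  [0,0,-0.03,0,0,-4.85,0.3],
  [0,0,0,0,0,-4.85,0.3],
  [0,0,0,0,0,0,0.3],
])

```text
t: 10.45
tcp_pos: [0.5919, 0.3428, 0.1658]
tool_rot: [-0.06, 0.998, 0.0, 0.001]
force: [-0.9, -0.0, -0.1]
finger_gap: 0.651
gripper_force: 0.0
```

```bash
python3 - <<'E'
from h import *
go(.589,.124,.16,7)
E
```

```text
yaw 96.83 tilt [0.0023 0.0008] wz -0.17 shift mm [  29.5 -216.8    5.6] t 10.45 gap 0.651
```

Emit:
drive_tool([
  [0.005,-0.037,0,0,0,0,0.3],
  [0.006,-0.045,0,0,0,0,0.3],
  [0.006,-0.045,0,0,0,0,0.3],
  [0.006,-0.045,0,0,0,0,0.3],
  [0.006,-0.035,0,0,0,0,0.3],
  [0.0005,-0.01,0,0,0,0,0.3],
  [0,0,0.03,0,0,0,0.3],
  [0,0,0.03,0,0,0,0.3],
  [0,0,0,0,0,0,0.3],
  [0,0,0,0,0,0,0.3],
])

```text
t: 11.45
tcp_pos: [0.5873, 0.1242, 0.1037]
tool_rot: [-0.06, 0.998, 0.0, -0.001]
force: [0.3, 1.1, 0.5]
finger_gap: 0.649
gripper_force: 0.0
```

```bash
python3 - <<'E'
from h import *
go(.589,.124,.068,7)
E
```

```text
yaw 96.83 tilt [-0.0024  0.0001] wz -0.17 shift mm [-1.8 -0.4 35.7] t 11.45 gap 0.649
```

Emit:
drive_tool([
  [-0.001,0,0.02,0,0,0,0.3],
  [0,0,0.012,0,0,0,0.3],
  [0,0,0.0037,0,0,0,0.3],
  [0,0,0,0,0,0,0.3],
  [0,0,0,0,0,0,-1],
  [0,0,0,0,0,0,-1],
  [0,0,0,0,0,0,-1],
  [0,0,0,0,0,0,-1],
  [0,0,0,0,0,0,-1],
  [0,0,0,0,0,0,-1],
], newtons=40)

```text
t: 12.45
tcp_pos: [0.5896, 0.1238, 0.0699]
tool_rot: [-0.06, 0.998, 0.0, 0.001]
force: [0.3, -0.2, 5.6]
finger_gap: 0.345
gripper_force: 40.8
```

```bash
python3 - <<'E'
from h import *
go(.589,.124,.068,7); print(manip.sense()['tcp_pos'])
E
```

```text
yaw 96.83 tilt [0.002  0.0002] wz -0.17 shift mm [0.6 0.3 1.9] t 12.45 gap 0.345
[0.58960622 0.12381914 0.06985483]
```

Emit:
drive_tool([
  [0,0,-0.01,0,0,0,-1],
  [0,0,-0.03,0,0,0,-1],
  [0,0,-0.04,0,0,0,-1],
  [0,0,-0.02,0,0,4.8,-1],
  [0,0,0,0,0,4.8,-1],
  [0,0,0,0,0,0,-1],
  [0,0,0,0,0,0,-1],
])

```text
t: 13.15
tcp_pos: [0.5881, 0.1237, 0.1685]
tool_rot: [0.023, 1.0, -0.0, -0.001]
force: [-0.2, -1.0, -1.3]
finger_gap: 0.342
gripper_force: 40.1
```

```bash
python3 - <<'E'
from h import *
go(.4885,.3475,.16,-2.7)
for n in ("top","scene"):
    s=manip.snapshot(n);P=xyz(s);x,y,z=np.moveaxis(P,-1,0)
    print(rect(P,(y>.07)&(y<.24)&(x>.4)&(x<.7)&(z>.037)&(z<.05)),rect(P,(y>.28)&(y<.41)&(x>.5)&(x<.66)&(z>.017)), rect(P,(y>.28)&(y<.41)&(x>.5)&(x<.66)&(z>.034)))
E
```

```text
yaw 87.33 tilt [-0.0015 -0.0001] wz 0.03 shift mm [110.  218.9   8.6] t 13.15 gap 0.342
{'c': array([512.7, 142.6]), 'mean': array([513.4, 140.6,  41.4]), 'size': array([59.3, 47.3]), 'ang': -0.4, 'n': 386} {'c': array([590.1, 338.6]), 'mean': array([590.1, 336.8,  28.3]), 'size': array([99.6, 51.1]), 'ang': -3.1, 'n': 671} {'c': array([590.5, 338.1]), 'mean': array([590. , 338.5,  38. ]), 'size': array([73.3, 27.2]), 'ang': -2.9, 'n': 262}
{'c': array([559.5, 133.1]), 'mean': array([565.5, 133.5,  41.5]), 'size': array([150.5,  50.3]), 'ang': -10.4, 'n': 1099} {'c': array([590.4, 342.9]), 'mean': array([597.8, 342.3,  28. ]), 'size': array([102.2,  50.1]), 'ang': -3.1, 'n': 911} {'c': array([590.4, 342.9]), 'mean': array([592.6, 342.6,  38.4]), 'size': array([77.2, 25.3]), 'ang': -3.3, 'n': 357}
```

Emit:
drive_tool([
  [0.01,0.02,0,0,0,0,-1],
  [0.02,0.04,0,0,0,0,-1],
  [0.02,0.04,0,0,0,0,-1],
  [0.02,0.04,0,0,0,0,-1],
  [0.02,0.04,0,0,0,0,-1],
  [0.02,0.0305,0,0,0,0,-1],
  [0,0.01,0,0,0,0,-1],
  [0,0,0,0,0,0,-1],
  [0,0,0.04,0,0,0,-1],
  [0,0,0.04,0,0,0,-1],
])

```text
t: 14.25
tcp_pos: [0.492, 0.3486, 0.0891]
tool_rot: [0.024, 1.0, 0.001, 0.002]
force: [0.3, -0.4, -1.2]
finger_gap: 0.343
gripper_force: 40.2
```

Emit:
drive_tool([
  [0,0,0.03,0,0,0,-1],
  [0,0,0.015,0,0,0,-1],
  [0,0,0,0,0,0,-1],
  [0,0,0,0,0,0,-1],
])

```text
t: 14.65
tcp_pos: [0.4908, 0.3488, 0.0444]
tool_rot: [0.025, 1.0, 0.0, 0.001]
force: [0.2, 0.3, -1.3]
finger_gap: 0.338
gripper_force: 40.1
```

```bash
python3 - <<'E'
from h import *
go(.4885,.349,.033,-2.7)
E
```

```text
yaw 87.18 tilt [0.0012 0.0004] wz -0.12 shift mm [ 2.3  0.  11.4] t 14.65 gap 0.338
```

Emit:
drive_tool([
  [0.002,0,0.006,0,0,0,-1],
  [0,0,0.003,0,0,0,-1],
  [0,0,0.001,0,0,0,-1],
  [0,0,0.001,0,0,0,-1],
  [0,0,0.001,0,0,0,-1],
  [0,0,0,0,0,0,-1],
  [0,0,0,0,0,0,-1],
])

```text
t: 15.35
tcp_pos: [0.4878, 0.3496, 0.0328]
tool_rot: [0.024, 1.0, 0.0, 0.0]
force: [-1.9, -0.1, 5.2]
finger_gap: 0.337
gripper_force: 40.8
```

Emit:
drive_tool([
  [0,0,0,0,0,0,0.1],
  [0,0,0,0,0,0,0.1],
  [0,0,0,0,0,0,0.1],
  [0,0,0,0,0,0,0.1],
  [0,0,-0.03,0,0,0,0.1],
  [0,0,-0.04,0,0,0,0.1],
  [0,0,-0.04,0,0,0,0.1],
  [0,0,-0.03,0,0,-4.6,1],
  [0,0,0,0,0,0,1],
  [0,0,0,0,0,0,1],
])

```text
t: 16.35
tcp_pos: [0.4877, 0.3494, 0.1723]
tool_rot: [-0.016, 1.0, 0.0, 0.001]
force: [-0.6, -0.0, 0.1]
finger_gap: 0.996
gripper_force: 0.0
```

```bash
python3 - <<'E'
from h import *
go(.5155,-.3486,.16,1.8)
E
```

```text
yaw 91.8 tilt [0.0011 0.0005] wz -0.0 shift mm [  -5.9 -698.5   12. ] t 16.35 gap 0.996
```

Emit:
drive_tool([
  [0,-0.02,0,0,0,0,1],
  [-0.0005,-0.045,0,0,0,0,1],
  [-0.0005,-0.045,0,0,0,0,1],
  [-0.0005,-0.045,0,0,0,0,1],
  [-0.0005,-0.045,0,0,0,0,1],
  [-0.0005,-0.045,0,0,0,0,1],
  [-0.0005,-0.045,0,0,0,0,1],
  [-0.0005,-0.045,0,0,0,0,1],
  [-0.0005,-0.045,0,0,0,0,1],
  [-0.0005,-0.045,0,0,0,0,1],
])

```text
t: 17.35
tcp_pos: [0.5042, -0.0766, 0.1699]
tool_rot: [-0.016, 1.0, 0.001, -0.002]
force: [0.2, 0.0, -0.4]
finger_gap: 1.0
gripper_force: 0.0
```

Emit:
drive_tool([
  [0,-0.045,0,0,0,0,1],
  [0,-0.045,0,0,0,0,1],
  [0,-0.045,0,0,0,0,1],
  [0,-0.045,0,0,0,0,1],
  [0,-0.045,0,0,0,0,1],
  [0,-0.035,0,0,0,0,1],
  [0,-0.013,0,0,0,0,1],
  [0,0,0,0,0,0,1],
  [0,0,0.03,0,0,0,1],
  [0,0,0.03,0,0,0,1],
])

```text
t: 18.35
tcp_pos: [0.5144, -0.3458, 0.1112]
tool_rot: [-0.017, 1.0, 0.001, -0.0]
force: [0.7, 0.7, -0.0]
finger_gap: 1.001
gripper_force: 0.0
```

Emit:
drive_tool([
  [0,0,0,0,0,0,1],
  [0,0,0,0,0,0,1],
])

```text
t: 18.55
tcp_pos: [0.5141, -0.3458, 0.1112]
tool_rot: [-0.017, 1.0, 0.001, -0.001]
force: [0.5, -0.2, 0.2]
finger_gap: 0.997
gripper_force: 0.0
```

```bash
python3 - <<'E'
from h import *
go(.5155,-.3486,.041,1.8)
E
```

```text
yaw 91.92 tilt [-0.0023  0.0026] wz 0.12 shift mm [-1.5 -3.  70.2] t 18.55 gap 0.997
```

Emit:
drive_tool([
  [-0.0015,-0.003,0.02,0,0,0,1],
  [0,0,0.025,0,0,0,1],
  [0,0,0.015,0,0,0,1],
  [0,0,0.008,0,0,0,1],
  [0,0,0.002,0,0,0,1],
  [0,0,0,0,0,0,1],
  [0,0,0,0,0,0,1],
])

```text
t: 19.25
tcp_pos: [0.5166, -0.3515, 0.0428]
tool_rot: [-0.016, 1.0, -0.001, 0.001]
force: [-0.2, -0.1, -0.1]
finger_gap: 1.0
gripper_force: 0.0
```

```bash
python3 - <<'E'
from h import *
go(.5155,-.3486,.041,1.8)
E
```

```text
yaw 91.84 tilt [ 0.0013 -0.0013] wz 0.04 shift mm [1.  3.  1.8] t 19.25 gap 1.0
```

Emit:
drive_tool([
  [0.001,0.0025,0.0015,0,0,0,1],
  [0,0,0,0,0,0,1],
  [0,0,0,0,0,0,-1],
  [0,0,0,0,0,0,-1],
  [0,0,0,0,0,0,-1],
  [0,0,0,0,0,0,-1],
  [0,0,0,0,0,0,-1],
], newtons=90)

```text
t: 19.95
tcp_pos: [0.5153, -0.3491, 0.0411]
tool_rot: [-0.016, 1.0, -0.001, 0.0]
force: [-1.3, -0.6, 6.0]
finger_gap: 0.683
gripper_force: 100.9
```

```bash
python3 - <<'E'
from h import *
go(.5155,-.3486,.041,1.8);print(manip.sense()['tcp_pos'])
E
```

```text
yaw 91.85 tilt [ 0.0009 -0.0012] wz 0.05 shift mm [-0.2  0.5  0.1] t 19.95 gap 0.683
[ 0.51530176 -0.34914909  0.04113671]
```

Emit:
drive_tool([
  [0,0,-0.008,0,0,0,-1],
  [0,0,-0.02,0,0,0,-1],
  [0,0,-0.03,0,0,0,-1],
  [0,0,-0.03,0,0,0,-1],
  [0,0,-0.01,0,0,-4.1,-1],
  [0,0,0,0,0,-4.2,-1],
  [0,0,0,0,0,0,-1],
  [0,0,0,0,0,0,-1],
])

```text
t: 20.75
tcp_pos: [0.5141, -0.3476, 0.1372]
tool_rot: [-0.088, 0.996, 0.001, -0.001]
force: [-0.1, -0.1, -6.2]
finger_gap: 0.681
gripper_force: 99.5
```

```bash
python3 - <<'E'
from h import *
go(.5225,-.1015,.13,10.1)
for n in ("top","scene"):
    s=manip.snapshot(n);P=xyz(s);x,y,z=np.moveaxis(P,-1,0)
    R=(y<-.27)&(y>-.44)&(x>.37)&(x<.66)
    print(rect(P,R&(z>.016)&(z<.025)&(x<.65)),rect(P,R&(z>.028)&(z<.037)&(x>.6)),rect(P,R&(z>.028)&(z<.037)&(x<.44)))
cv2.imwrite('pics/s3.png',s['image'][:,:,::-1])
E
```

```text
yaw 100.04 tilt [-0.0022  0.0023] wz -0.06 shift mm [-51.4 240.8   7.7] t 20.75 gap 0.681
{'c': array([ 521.3, -352.7]), 'mean': array([ 529.6, -336. ,   20.2]), 'size': array([248.4,  82.6]), 'ang': -0.5, 'n': 1075} {'c': array([ 640.6, -353. ]), 'mean': array([ 633.9, -352. ,   32.1]), 'size': array([59.9, 34.4]), 'ang': 89.8, 'n': 139} {'c': array([ 414.5, -336.6]), 'mean': array([ 415. , -335.3,   32.6]), 'size': array([23.6, 11. ]), 'ang': 89.8, 'n': 36}
{'c': array([ 520.4, -350. ]), 'mean': array([ 525.2, -345.9,   19.8]), 'size': array([248.4,  82.5]), 'ang': 0.4, 'n': 1480} {'c': array([ 640.6, -350.5]), 'mean': array([ 633.7, -349.2,   31.7]), 'size': array([61.1, 37.9]), 'ang': 89.5, 'n': 122} {'c': array([ 412.9, -350.4]), 'mean': array([ 412.4, -349.7,   30.3]), 'size': array([59.5, 15.2]), 'ang': -89.8, 'n': 68}
```

View pics/s3.png

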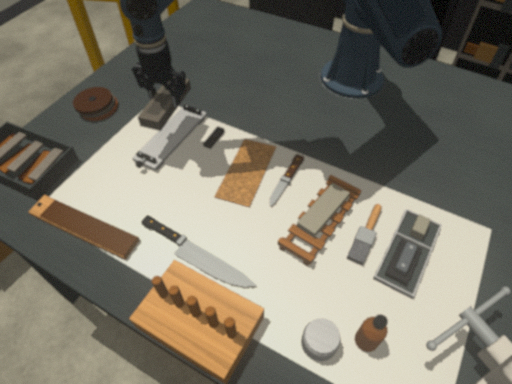

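Emit:
drive_tool([
  [-0.004,0.02,0,0,0,0,-1],
  [-0.008,0.038,0,0,0,0,-1],
  [-0.008,0.038,0,0,0,0,-1],
  [-0.008,0.038,0,0,0,0,-1],
  [-0.008,0.038,0,0,0,0,-1],
  [-0.008,0.038,0,0,0,0,-1],
  [-0.0074,0.0308,0,0,0,0,-1],
  [0,0,0.03,0,0,0,-1],
  [0,0,0.03,0,0,0,-1],
  [0,0,0.03,0,0,0,-1],
])

```text
t: 21.85
tcp_pos: [0.5235, -0.1015, 0.0477]
tool_rot: [-0.089, 0.996, -0.0, 0.001]
force: [-1.1, 0.2, -6.2]
finger_gap: 0.679
gripper_force: 99.4
```

Emit:
drive_tool([
  [0,0,0.01,0,0,0,-1],
  [0,0,0,0,0,0,-1],
  [0,0,0,0,0,0,-1],
])

```text
t: 22.15
tcp_pos: [0.5238, -0.1027, 0.039]
tool_rot: [-0.088, 0.996, -0.0, 0.001]
force: [-0.5, -0.1, -5.5]
finger_gap: 0.685
gripper_force: 99.2
```

```bash
python3 - <<'E'
from h import *
go(.5225,-.1015,.0251,10.1)
E
```

```text
yaw 100.12 tilt [ 0.0011 -0.0004] wz 0.02 shift mm [ 1.1  1.4 13.9] t 22.15 gap 0.685
```

Emit:
drive_tool([
  [0,0,0.008,0,0,0,-1],
  [0,0,0.003,0,0,0,-1],
  [0,0,0.0015,0,0,0,-1],
  [0,0,0.001,0,0,0,-1],
  [0,0,0.001,0,0,0,-1],
  [0,0,0,0,0,0,-1],
  [0,0,0,0,0,0,-1],
])

```text
t: 22.85
tcp_pos: [0.5233, -0.1026, 0.0251]
tool_rot: [-0.088, 0.996, -0.0, 0.0]
force: [-2.0, 0.5, 6.6]
finger_gap: 0.681
gripper_force: 100.8
```

Emit:
drive_tool([
  [0,0,0,0,0,0,1],
  [0,0,0,0,0,0,1],
  [0,0,0,0,0,0,1],
  [0,0,0,0,0,0,1],
  [0,0,-0.02,0,0,0,1],
  [0,0,-0.04,0,0,0,1],
  [0,0,-0.04,0,0,6.8,1],
  [0,0,0,0,0,6.8,1],
  [0,0,0,0,0,6.9,1],
  [0,0,0,0,0,0,1],
])

```text
t: 23.85
tcp_pos: [0.5233, -0.1025, 0.1242]
tool_rot: [0.09, 0.996, -0.0, 0.0]
force: [0.2, -0.3, 0.1]
finger_gap: 1.004
gripper_force: 0.0
```

```bash
python3 - <<'E'
from h import *
go(.559,.132,.12,-10.4)
E
```

```text
yaw 79.65 tilt [ 0.0007 -0.0003] wz 0.05 shift mm [  7.2 237.1   4.2] t 23.85 gap 1.004
```

Emit:
drive_tool([
  [0.001,0.02,0,0,0,0,1],
  [0.0012,0.04,0,0,0,0,1],
  [0.0012,0.045,0,0,0,0,1],
  [0.0012,0.045,0,0,0,0,1],
  [0.0012,0.045,0,0,0,0,1],
  [0.0012,0.032,0,0,0,0,1],
  [0,0.01,0,0,0,0,1],
  [0,0,0.03,0,0,0,1],
  [0,0,0.03,0,0,0,1],
  [0,0,0,0,0,0,1],
])

```text
t: 24.85
tcp_pos: [0.5558, 0.1311, 0.0602]
tool_rot: [0.09, 0.996, -0.001, -0.004]
force: [-0.2, -0.6, 0.4]
finger_gap: 1.001
gripper_force: 0.0
```

```bash
python3 - <<'E'
from h import *
go(.559,.132,.041,-10.4)
E
```

```text
yaw 79.71 tilt [-0.009  -0.0006] wz 0.11 shift mm [-3.2  1.5 19.1] t 24.85 gap 1.001
```

Emit:
drive_tool([
  [0,0,0.005,0,0,0,1],
  [0,0,0.005,0,0,0,1],
  [0,0,0,0,0,0,1],
  [0,0,0,0,0,0,1],
])

```text
t: 25.25
tcp_pos: [0.5595, 0.1317, 0.0546]
tool_rot: [0.09, 0.996, 0.0, 0.001]
force: [0.0, 0.1, -0.3]
finger_gap: 0.998
gripper_force: 0.0
```

```bash
python3 - <<'E'
from h import *
go(.559,.132,.041,-10.4)
E
```

```text
yaw 79.63 tilt [0.0015 0.    ] wz 0.03 shift mm [ 0.6  0.2 13.6] t 25.25 gap 0.998
```

Emit:
drive_tool([
  [0,0,0.008,0,0,0,1],
  [0,0,0.004,0,0,0,1],
  [0,0,0.0015,0,0,0,1],
  [0,0,0,0,0,0,1],
  [0,0,0,0,0,0,-1],
  [0,0,0,0,0,0,-1],
  [0,0,0,0,0,0,-1],
  [0,0,0,0,0,0,-1],
  [0,0,0,0,0,0,-1],
  [0,0,0,0,0,0,-1],
], newtons=60)

```text
t: 26.25
tcp_pos: [0.5594, 0.132, 0.041]
tool_rot: [0.09, 0.996, 0.0, 0.001]
force: [-0.8, 0.1, 5.7]
finger_gap: 0.567
gripper_force: 64.3
```

```bash
python3 - <<'E'
from h import *
go(.559,.132,.041,-10.4);print(manip.sense()['tcp_pos'])
E
```

```text
yaw 79.63 tilt [0.0012 0.0002] wz 0.03 shift mm [ 0.4 -0.1 -0. ] t 26.25 gap 0.567
[0.5593622  0.13200687 0.04095938]
```

Emit:
drive_tool([
  [0,0,-0.008,0,0,0,-1],
  [0,0,-0.02,0,0,0,-1],
  [0,0,-0.03,0,0,0,-1],
  [0,0,-0.03,0,0,0,-1],
  [0,0,-0.01,0,0,-5.2,-1],
  [0,0,0,0,0,-5.2,-1],
  [0,0,0,0,0,0,-1],
  [0,0,0,0,0,0,-1],
])

```text
t: 27.05
tcp_pos: [0.5582, 0.1318, 0.1378]
tool_rot: [0.001, 1.0, -0.0, -0.001]
force: [-0.6, 0.5, -3.0]
finger_gap: 0.561
gripper_force: 63.5
```

```bash
python3 - <<'E'
from h import *
go(.5225,-.351,.13,0)
E
```

```text
yaw 89.92 tilt [-0.0018 -0.0001] wz -0.08 shift mm [  35.7 -482.8    7.9] t 27.05 gap 0.561
```

Emit:
drive_tool([
  [0,-0.02,0,0,0,0,-1],
  [0.0036,-0.043,0,0,0,0,-1],
  [0.0036,-0.043,0,0,0,0,-1],
  [0.0036,-0.043,0,0,0,0,-1],
  [0.0036,-0.043,0,0,0,0,-1],
  [0.0036,-0.043,0,0,0,0,-1],
  [0.0036,-0.043,0,0,0,0,-1],
  [0.0036,-0.043,0,0,0,0,-1],
  [0.0036,-0.043,0,0,0,0,-1],
  [0.0036,-0.043,0,0,0,0,-1],
])

```text
t: 28.05
tcp_pos: [0.5259, -0.2766, 0.1374]
tool_rot: [0.001, 1.0, 0.001, -0.001]
force: [0.8, 0.0, -2.8]
finger_gap: 0.566
gripper_force: 63.5
```

Emit:
drive_tool([
  [0.0036,-0.043,0,0,0,0,-1],
  [0,-0.025,0,0,0,0,-1],
  [0,-0.008,0,0,0,0,-1],
  [0,0,0,0,0,0,-1],
  [0,0,0.03,0,0,0,-1],
  [0,0,0.03,0,0,0,-1],
  [0,0,0.02,0,0,0,-1],
  [0,0,0,0,0,0,-1],
  [0,0,0,0,0,0,-1],
])

```text
t: 28.95
tcp_pos: [0.5233, -0.3494, 0.0582]
tool_rot: [-0.001, 1.0, 0.001, -0.001]
force: [1.4, -0.0, -2.0]
finger_gap: 0.569
gripper_force: 63.4
```

```bash
python3 - <<'E'
from h import *
go(.5225,-.351,.039,0)
E
```

```text
yaw 90.11 tilt [-0.0012  0.0015] wz 0.11 shift mm [ 0.8 -1.7 19.2] t 28.95 gap 0.569
```

Emit:
drive_tool([
  [0.0005,-0.0015,0.01,0,0,0,-1],
  [0,0,0.005,0,0,0,-1],
  [0,0,0.002,0,0,0,-1],
  [0,0,0.001,0,0,0,-1],
  [0,0,0.001,0,0,0,-1],
  [0,0,0.001,0,0,0,-1],
  [0,0,0,0,0,0,-1],
  [0,0,0,0,0,0,-1],
])

```text
t: 29.75
tcp_pos: [0.5228, -0.3529, 0.039]
tool_rot: [-0.0, 1.0, -0.0, 0.0]
force: [-0.8, -0.1, 2.8]
finger_gap: 0.569
gripper_force: 64.1
```

```bash
python3 - <<'E'
from h import *
go(.5225,-.351,.039,0)
E
```

```text
yaw 90.03 tilt [ 0.0004 -0.0005] wz 0.03 shift mm [ 0.3  1.9 -0. ] t 29.75 gap 0.569
```

Emit:
drive_tool([
  [0,0,0,0,0,0,1],
  [0,0,0,0,0,0,1],
  [0,0,0,0,0,0,1],
  [0,0,0,0,0,0,1],
  [0,0,-0.02,0,0,0,1],
  [0,0,-0.04,0,0,0,1],
  [0,0,-0.03,0,0,-5,1],
  [0,0,0,0,0,-5.1,1],
  [0,0,0,0,0,0,1],
  [0,0,0,0,0,0,1],
])

```text
t: 30.75
tcp_pos: [0.5223, -0.3522, 0.1279]
tool_rot: [-0.087, 0.996, 0.0, -0.0]
force: [0.5, -0.5, -0.6]
finger_gap: 0.994
gripper_force: 0.0
```

```bash
python3 - <<'E'
from h import *
go(.5233,-.1026,.12,10.1)
for n in ("top","scene"):
    s=manip.snapshot(n);P=xyz(s);x,y,z=np.moveaxis(P,-1,0)
    R=(y<-.0)&(y>-.2)&(x>.37)&(x<.66)
    print(rect(P,R&(z>.03)&(z<.045)), rect(P,(y<-.28)&(y>-.44)&(x>.41)&(x<.62)&(z>.0345)&(z<.045)))
E
```

```text
yaw 100.03 tilt [-0.0009  0.0009] wz -0.07 shift mm [-44.7 245.6   8.1] t 30.75 gap 0.994
{'c': array([ 523. , -104.9]), 'mean': array([ 522.9, -104.6,   35.9]), 'size': array([180.2,  60.4]), 'ang': 10.5, 'n': 1581} {'c': array([ 560.7, -355.8]), 'mean': array([ 561.6, -354.5,   40. ]), 'size': array([73.2, 51.2]), 'ang': -0.3, 'n': 510}
{'c': array([ 522.8, -103.4]), 'mean': array([ 529.7, -100.7,   35.8]), 'size': array([182.5,  61.3]), 'ang': 10.5, 'n': 1245} {'c': array([ 522.5, -351.1]), 'mean': array([ 525.8, -349.7,   38.9]), 'size': array([150.8,  53.3]), 'ang': -0.5, 'n': 693}
```

Emit:
drive_tool([
  [-0.004,0.02,0,0,0,-0.3,1],
  [-0.008,0.042,0,0,0,0,1],
  [-0.008,0.042,0,0,0,0,1],
  [-0.008,0.042,0,0,0,0,1],
  [-0.008,0.042,0,0,0,0,1],
  [-0.008,0.035,0,0,0,0,1],
  [0,0.022,0,0,0,0,1],
  [0,0,0.03,0,0,0,1],
  [0,0,0.03,0,0,0,1],
  [0,0,0,0,0,0,1],
])

```text
t: 31.85
tcp_pos: [0.5184, -0.1011, 0.0651]
tool_rot: [-0.091, 0.996, 0.002, -0.004]
force: [0.5, 0.3, -0.2]
finger_gap: 1.0
gripper_force: 0.0
```

Emit:
drive_tool([
  [0,0,0.01,0,0,0,1],
  [0,0,0,0,0,0,1],
  [0,0,0,0,0,0,1],
])

```text
t: 32.15
tcp_pos: [0.5221, -0.104, 0.059]
tool_rot: [-0.091, 0.996, -0.0, 0.001]
force: [-0.3, -0.6, -0.1]
finger_gap: 1.001
gripper_force: 0.0
```

```bash
python3 - <<'E'
from h import *
go(.5233,-.1030,.025,10.4)
E
```

```text
yaw 100.42 tilt [ 0.0011 -0.0004] wz 0.02 shift mm [-1.3  0.8 34. ] t 32.15 gap 1.001
```

Emit:
drive_tool([
  [-0.001,0.001,0.015,0,0,0,1],
  [0,0,0.012,0,0,0,1],
  [0,0,0.005,0,0,0,1],
  [0,0,0.0015,0,0,0,1],
  [0,0,0,0,0,0,1],
  [0,0,0,0,0,0,-1],
  [0,0,0,0,0,0,-1],
  [0,0,0,0,0,0,-1],
  [0,0,0,0,0,0,-1],
  [0,0,0,0,0,0,-1],
], newtons=90)

```text
t: 33.15
tcp_pos: [0.5229, -0.1027, 0.0258]
tool_rot: [-0.091, 0.996, -0.0, 0.001]
force: [-0.7, 1.5, 5.5]
finger_gap: 0.682
gripper_force: 99.8
```

```bash
python3 - <<'E'
from h import *
go(.5233,-.1030,.025,10.4);print(manip.sense()['tcp_pos'])
E
```

```text
yaw 100.44 tilt [ 0.0011 -0.0004] wz 0.04 shift mm [-0.4 -0.4  0.8] t 33.15 gap 0.682
[ 0.52287417 -0.10271853  0.02576702]
```

Emit:
drive_tool([
  [0,0,-0.008,0,0,0,-1],
  [0,0,-0.02,0,0,0,-1],
  [0,0,-0.03,0,0,0,-1],
  [0,0,-0.04,0,0,0,-1],
  [0,0,-0.01,0,0,5.75,-1],
  [0,0,0,0,0,5.75,-1],
  [0,0,0,0,0,5.75,-1],
  [0,0,0,0,0,0,-1],
  [0,0,0,0,0,0,-1],
])

```text
t: 34.05
tcp_pos: [0.5219, -0.1023, 0.1325]
tool_rot: [0.058, 0.998, 0.0, -0.001]
force: [1.0, 0.3, -6.6]
finger_gap: 0.681
gripper_force: 98.4
```

```bash
python3 - <<'E'
from h import *
go(.5747,.133,.13,-6.8)
for n in ("top","scene"):
    s=manip.snapshot(n);P=xyz(s);x,y,z=np.moveaxis(P,-1,0)
    S=(y>.07)&(y<.24)&(x>.4)&(x<.7)
    print(rect(P,S&(z>.016)&(z<.036)),rect(P,S&(z>.028)&(z<.037)&(x>.62)),rect(P,S&(z>.028)&(z<.037)&(x<.5)))
E
```

```text
yaw 83.31 tilt [-0.0015  0.0006] wz 0.11 shift mm [-24.6 239.9   2.5] t 34.05 gap 0.681
{'c': array([466.4, 144.8]), 'mean': array([466.5, 144.9,  26.8]), 'size': array([87.2, 22.3]), 'ang': 83.7, 'n': 294} {'c': array([687.8, 118.4]), 'mean': array([687.8, 118.4,  31.8]), 'size': array([86.7, 12. ]), 'ang': 83.2, 'n': 137} {'c': array([461.5, 145.4]), 'mean': array([461.5, 145.1,  31.7]), 'size': array([87.1, 12.6]), 'ang': 83.3, 'n': 135}
{'c': array([683.2, 121.9]), 'mean': array([687.2, 122.5,  27. ]), 'size': array([87.7, 23. ]), 'ang': 83.1, 'n': 390} {'c': array([687.8, 121.4]), 'mean': array([688.6, 121.7,  31.3]), 'size': array([87.3, 13.5]), 'ang': 83.3, 'n': 212} {'c': array([461.4, 148.1]), 'mean': array([462.2, 149.6,  31.5]), 'size': array([88.8, 15. ]), 'ang': 83.8, 'n': 165}
```

Emit:
drive_tool([
  [-0.003,0.02,0,0,0,0,-1],
  [-0.004,0.04,0,0,0,0,-1],
  [-0.004,0.042,0,0,0,0,-1],
  [-0.004,0.042,0,0,0,0,-1],
  [-0.004,0.042,0,0,0,0,-1],
  [-0.004,0.034,0,0,0,0,-1],
  [-0.0015,0.02,0,0,0,0,-1],
  [0,0,0.03,0,0,0,-1],
  [0,0,0.03,0,0,0,-1],
  [0,0,0,0,0,0,-1],
])

```text
t: 35.15
tcp_pos: [0.5715, 0.133, 0.0687]
tool_rot: [0.059, 0.998, -0.001, -0.005]
force: [-1.3, -0.3, -5.8]
finger_gap: 0.678
gripper_force: 99.9
```

Emit:
drive_tool([
  [0,0,0.006,0,0,0,-1],
  [0,0,0,0,0,0,-1],
  [0,0,0,0,0,0,-1],
])

```text
t: 35.45
tcp_pos: [0.5763, 0.1326, 0.068]
tool_rot: [0.06, 0.998, 0.0, 0.001]
force: [-0.5, 0.3, -5.4]
finger_gap: 0.68
gripper_force: 100.1
```

```bash
python3 - <<'E'
from h import *
go(.5747,.1332,.0438,-6.8)
E
```

```text
yaw 83.17 tilt [0.0024 0.0001] wz -0.03 shift mm [ 1.8  0.4 24.2] t 35.45 gap 0.68
```

Emit:
drive_tool([
  [0.0015,0,0.012,0,0,0,-1],
  [0,0,0.006,0,0,0,-1],
  [0,0,0.003,0,0,0,-1],
  [0,0,0.0015,0,0,0,-1],
  [0,0,0.001,0,0,0,-1],
  [0,0,0.001,0,0,0,-1],
  [0,0,0,0,0,0,-1],
  [0,0,0,0,0,0,-1],
])

```text
t: 36.25
tcp_pos: [0.5734, 0.1329, 0.0438]
tool_rot: [0.059, 0.998, -0.0, -0.0]
force: [-4.8, -0.2, 4.7]
finger_gap: 0.681
gripper_force: 101.8
```

```bash
python3 - <<'E'
from h import *
go(.5747,.1332,.0438,-6.8)
E
```

```text
yaw 83.19 tilt [-0.0005 -0.0002] wz -0.01 shift mm [-1.2  0.4  0. ] t 36.25 gap 0.681
```

Emit:
drive_tool([
  [0,0,0,0,0,0,1],
  [0,0,0,0,0,0,1],
  [0,0,0,0,0,0,1],
  [0,0,0,0,0,0,1],
  [0,0,-0.02,0,0,0,1],
  [0,0,-0.04,0,0,0,1],
  [0,0,-0.04,0,0,0,1],
  [0,0,-0.04,0,0,0,1],
  [0,0,-0.04,0,0,0,1],
  [0,0,0,0,0,0,1],
])

```text
t: 37.25
tcp_pos: [0.5778, 0.1333, 0.2285]
tool_rot: [0.059, 0.998, 0.001, 0.007]
force: [0.8, 0.3, 0.5]
finger_gap: 1.007
gripper_force: 0.0
```

Emit:
drive_tool([
  [0,-0.04,0,0,0,0,1],
  [0,-0.04,0,0,0,0,1],
  [0,-0.04,0,0,0,0,1],
  [0,-0.04,0,0,0,0,1],
  [0,-0.04,0,0,0,0,1],
  [0,0,0,0,0,0,1],
  [0,0,0,0,0,0,1],
])

```text
t: 37.95
tcp_pos: [0.5497, -0.0662, 0.2216]
tool_rot: [0.061, 0.998, 0.0, -0.001]
force: [-0.0, -0.6, -0.0]
finger_gap: 0.997
gripper_force: 0.0
```

```bash
python3 - <<'E'
from h import *
print(manip.sense()['t'],manip.sense()['qd'].round(3))
for n in ("top","scene"):
    s=manip.snapshot(n);P=xyz(s);x,y,z=np.moveaxis(P,-1,0)
    cv2.imwrite(f'pics/{n}9.png',s['image'][:,:,::-1])
    S=(y>.07)&(y<.24)&(x>.4)&(x<.7);T=(y>.28)&(y<.41)
    print(n)
    for k,m in dict(coarse=S&(z>.046)&(z<.06),rA=S&(z>.028)&(z<.037)&(x>.62),rB=S&(z>.028)&(z<.037)&(x<.48),fine=(y<-.28)&(y>-.44)&(x>.43)&(x<.61)&(z>.0365)&(z<.045),
      flat=T&(x>.5)&(x<.67)&(z>.0175)&(z<.045),rub=T&(x>.42)&(x<.54)&(z>.024)&(z<.04)).items(): print(k,rect(P,m) if m.sum()>5 else None)
E
```

```text
37.95 [ 0.041 -0.006  0.005  0.005  0.006  0.001]
top
coarse {'c': array([573.7, 130.8]), 'mean': array([573.6, 130.6,  53.2]), 'size': array([180.5,  60.4]), 'ang': -6.6, 'n': 1645}
rA {'c': array([687.8, 118.4]), 'mean': array([687.7, 118.6,  31.9]), 'size': array([86.4, 12.2]), 'ang': 83.3, 'n': 137}
rB {'c': array([461.6, 145.5]), 'mean': array([461.9, 146.1,  31.6]), 'size': array([87.3, 12.2]), 'ang': 83.2, 'n': 138}
fine {'c': array([ 524.1, -355.8]), 'mean': array([ 524.5, -355.5,   40.4]), 'size': array([146.6,  53. ]), 'ang': 0.3, 'n': 959}
flat {'c': array([590.1, 338.2]), 'mean': array([589.4, 336.7,  28.4]), 'size': array([100.1,  51.1]), 'ang': -2.5, 'n': 655}
rub {'c': array([488., 345.]), 'mean': array([488.3, 345.1,  31.5]), 'size': array([44.3, 31.5]), 'ang': -0.1, 'n': 211}
scene
coarse {'c': array([573.4, 132.9]), 'mean': array([580.3, 133.2,  53.5]), 'size': array([183.7,  60.9]), 'ang': -7.0, 'n': 1752}
rA {'c': array([687.8, 121.3]), 'mean': array([688.8, 121.8,  31.4]), 'size': array([88. , 14.1]), 'ang': 82.3, 'n': 215}
rB {'c': array([460.7, 148.7]), 'mean': array([461.5, 150.6,  31.7]), 'size': array([88. , 14.9]), 'ang': 82.6, 'n': 143}
fine {'c': array([ 522.9, -350.5]), 'mean': array([ 525.8, -350.2,   39.2]), 'size': array([151.1,  52.5]), 'ang': 0.7, 'n': 653}
flat {'c': array([590.2, 342.9]), 'mean': array([597.5, 342.2,  28. ]), 'size': array([100.6,  50.1]), 'ang': -3.1, 'n': 901}
rub {'c': array([488.2, 350. ]), 'mean': array([490.9, 349.7,  31.2]), 'size': array([53.1, 31.4]), 'ang': -3.0, 'n': 270}
```

View pics/scene9.png

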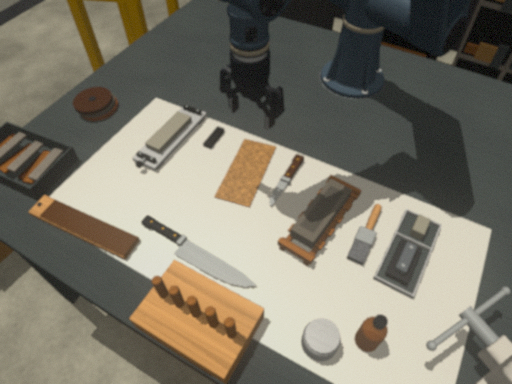

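View pics/top9.png

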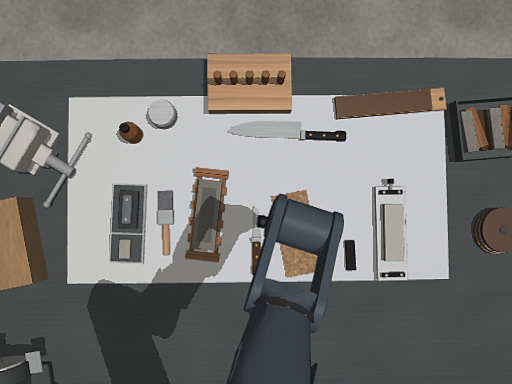

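Both pictures show everything in place. In the scene view the fine stone is on the base (170,130), the coarse stone on the rest (325,210), the flattener at (405,258) and the rubbing stone at (420,225), and neither knife has moved.

```bash
python3 -c "
from station import manip
print(manip.sign_off())"
```

```text
the job is handed in; nothing more can be done
None
```

The job is handed in at about 38 s; the verdict was not shown, but the final pictures put the fine stone on the base, the coarse stone on the rest and the flattener and rubbing stone in their tray bays, all within tolerance, with both knives untouched.

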